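# Release a push-fit stub tube from the water block

## Task

One fitting of the lab's water block holds the plain straight steel tube. Press the black release ring of that fitting down to its stop and, with the ring down, pull the tube straight up out of the fitting; then put the tube in the empty steel tray and let go of it.

Things in the scene. Friction and masses are not known exactly. Their poses are not given: they have to be found in the camera images.
- tube_mid (a point): Middle of the plain straight steel tube: 16 mm diameter, 75 mm long, 70 g, upright, z along it to its top. As fitted its foot is 28 mm above the bench; the top 33 mm stand above the unpressed ring, the rest is in the fitting (bore 1.5 mm wider all round), where jaws hold it. The other two fittings look the same but hold a mushroom-headed plug and an elbow tube.
- ring_top (a point): Top centre of the black release ring round the tube, moving with it: flat, 48 mm outer, 20 mm inner diameter, top 70 mm above the bench when up. z up, y along the row of fittings (85 mm apart), x across it, where there is room. Two fingertips 30 mm apart, astride the tube, can press it down, then close on the tube at that height and rise: a tube rising together with the ring comes free.
- release_ring (a joint): Travel of that ring in m: 0 up, 0.008 down at its stop. Sprung (2 N at the top, 6 N at the stop) and damped (3 N more at 20 mm/s); back up within half a second once let go. The jaws free the tube while the ring is over 6 mm down and lock it again when the ring returns.
- tray_in (a point): Centre of the inner floor (4 mm above the bench) of the empty low steel tray: 130 mm along its x, 170 mm along its y, walls 4 mm thick, rim 30 mm above the bench, z up. The tube may stand or lie in it.
There are look-alikes about, which are no part of the job. Several things look just like the part that bears tray_in: the one meant starts farthest to the robot's left.

How it is judged:
By the outcome, as a careful person would: the job done as asked, in the order asked, and still so for the second after the job is handed in, with the robot touching nothing.
It also fails if it takes over 40 s, if anything falls off the work surface, if the arm or the gripper's body presses on something with over 40 N, if the wrist force passes 120 N, or if a joint passes its speed limit or range.

## Robot

A 6-joint arm with a two-finger parallel gripper is mounted at the origin on the work surface. World frame = base frame: x ahead of the robot, y to its left, z up, the work surface at z = 0. Lengths are in mm, angles in rad, forces in N, time in s.
With the tool pointing down it reaches from about 350 to 875 mm from the base axis. Payload 4.2 kg.
Tool frame: the origin (TCP) lies on the mounting face of the last link; the fingertips stand 173 mm ahead of it and the grasp point (between the pads) lies 155 mm ahead of it; z points along the fingers, y is the direction in which the jaws open and shut (so a half turn about z gives the same grasp; the last joint's range is limited). The gripper opens to 85 mm and grips with 20 to 120 N. Pads are 22 mm wide; open, the fingers measure 114 mm over their backs; the gripper's body (76 mm by 85 mm) begins 54 mm behind the grasp point. The pads swing forward as they close: fully open they stand 13 mm farther back than shut.
Start: joints at [-0.892, 0.385, 0.008, 0, -1.194, -0.259], TCP at [254.749, -570.704, 404.712] pointing down, gripper open.
Joint ranges: [-3.14, 3.14], [-1.21, 2.06], [-1.07, 1.41], [-3.16, 2.05], [-2.99, -0.16], [-3.1, 3.1]. Speed limits (rad/s): [2.79, 2.79, 3.14, 3.14, 3.14, 3.14].

## Interface

Orientations are given as a unit quaternion [x, y, z, w].
In Python, from bench import arm gives the robot as it stands.
- The arm moves only by the shell command python3 -m jog 'ROWS' [OPENING]. ROWS is JSON, a list that holds one entry, the list of rows, each a list of 4 numbers: the shift along the tool's x, y, z in mm, then the turn about the tool's z in degrees. In form: [[[x, y, z, spin], ...]]. A call has exactly 5 rows; each row is the pose to reach, as a shift and turn from the pose measured when the call began, along the tool's axes at that moment; what a row does not reach only later rows make up. A row lasts 1/8 s, in which the tool goes at most 62.5 mm and 10.7 degrees, less where a joint would pass 70% of its speed; a pose out of reach is approached as far as the arm can. A call with a gripper value outside its range is refused whole. OPENING is the finger opening in mm, from 0 to 85.4, set as the call begins (- or left out, the last holds). The fingers move at their own pace and stop on an object; the grip force is fixed at half the most. Time passes only in rows, so rows that repeat a pose let the fingers close, or fill a call up. It gives the time, the measured TCP pose, the force and the opening at its end, in the units of the state.
- arm.read_state(): the state, without advancing time (a new reading comes with each control period).
- arm.get_image(name): name is "side" or "top"; returns (picture, depth): 480x640x3 uint8, blue, green, red; 480x640 float32, mm along the optical axis (not along the pixel's ray), 0 where there is no reading.
- arm.camera_params(name): a dict with "mtx" (3x3 intrinsics, pixels), "R" (3x3) and "t" (3): a world point X has camera coordinates R X + t. Camera axes: x right, y down, z forward; pixel columns grow to the right and rows downward; lengths in mm; the calibration is good to about 2 mm. A picture is of the moment at which its call begins. camera_params takes no time and is no camera call.
- arm.job_done(): hands the job in, once; it reports no verdict.
The state is a dict: "clock": time; "joints": joint angles; "joint_vel": joint speeds; "joint_efforts": joint torques, N m; "position": TCP position; "ee_rot": TCP orientation; "contact_force": force on the tool from outside, world axes, zero at the start; "wrist_torque": the same for the moment, N m; "gripper_width": finger opening in mm.
Only numpy, scipy, OpenCV 4.12 (cv2) and the standard library are available. Lean on these libraries where they do the work, as an engineer would, in place of code of your own. Each camera call takes 0.05 s, during which the arm holds its last target.

## Working session

There is one attempt and no reset: what is moved stays moved. The work goes in short steps, Python scripts to look and compute and a shell command to move; the robot and the scene stay as the last step left them, time stands still between calls to the robot, and variables do not carry over. Pictures are saved under pics/ and viewed, and the job is handed in when it is done.

```bash
mkdir -p pics; ls; python3 - <<'E'
from bench import arm
import cv2,numpy as np
for n in ("top","side"):
    p,d=arm.get_image(n); cv2.imwrite(f"pics/{n}0.png",p); np.save(f"pics/{n}0.npy",d)
    c=arm.camera_params(n); print(n,c)
s=arm.read_state(); print(s)
E
```

```text
pics
top {'mtx': array([[448.27050274,   0.        , 325.58699986],
       [  0.        , 448.27050274, 245.76405172],
       [  0.        ,   0.        ,   1.        ]]), 'R': array([[-0.00318519, -0.99964118,  0.02659622],
       [-0.98721476, -0.00109515, -0.15939206],
       [ 0.15936399, -0.02676388, -0.98685704]]), 't': array([-125.60306513,  509.60231129,  833.87870654])}
side {'mtx': array([[576.45690361,   0.        , 316.7613637 ],
       [  0.        , 576.45690361, 236.43573104],
       [  0.        ,   0.        ,   1.        ]]), 'R': array([[-0.73812168, -0.67458803,  0.01036208],
       [-0.40523298,  0.43101415, -0.80623386],
       [ 0.5394095 , -0.59929775, -0.59150621]]), 't': array([297.05541797, 301.6630353 , 764.07209741])}
{'clock': 0.1, 'joints': array([-8.92349343e-01,  3.85494881e-01,  6.77419185e-03, -4.37899322e-04,
       -1.19398929e+00, -2.58623805e-01]), 'joint_vel': array([-0.00023491, -0.0011728 ,  0.0039083 , -0.00068337,  0.00019285,
       -0.00110394]), 'joint_efforts': array([-4.03787435e-04, -3.93320060e+01,  1.88929957e+01,  4.19793963e+00,
       -2.61970032e-03,  7.63117441e-06]), 'position': array([ 254.7257396 , -570.54557724,  403.72559388]), 'ee_rot': array([-2.08294345e-01,  9.78065698e-01,  9.45611838e-04, -2.50504174e-04]), 'contact_force': array([-0.18350184, -0.67718925, -0.08679703]), 'wrist_torque': array([ 0.04821458, -0.03925224, -0.00854156]), 'gripper_width': 85.42614067158551}
```

View pics/top0.png

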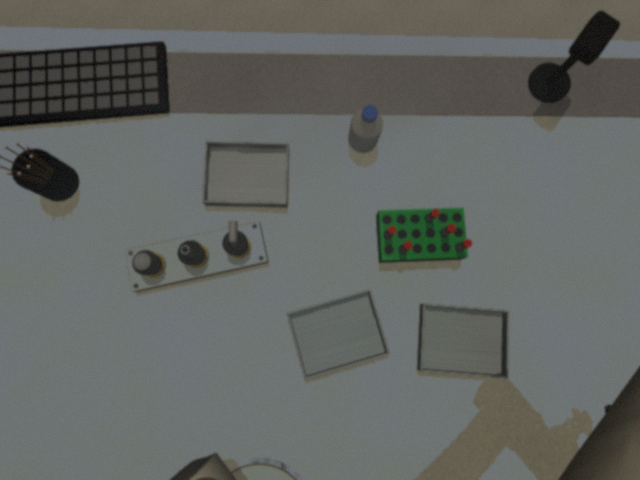

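View pics/side0.png

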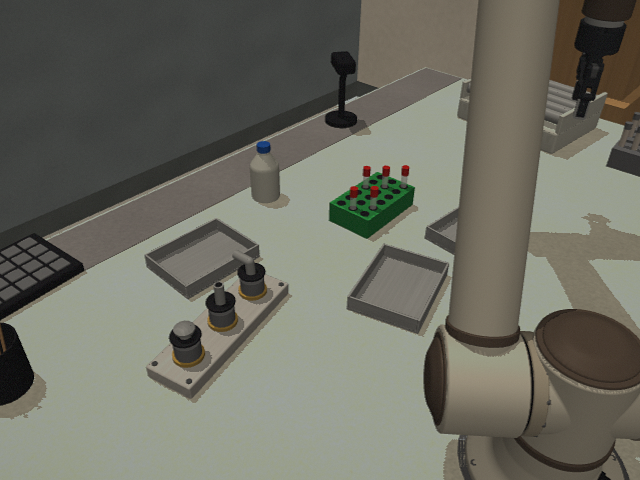

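The top view shows three trays at (247,175), (338,335) and (463,341). Image left is the robot's left (+y), so the first is the one meant. The fittings are the mushroom plug at (147,262), the straight tube at (190,252) and the elbow at (235,240). In the side view they are at (186,335), (221,300) and (250,270). I'll take the middle fitting and check it in a crop.

```bash
cat > h.py <<'E'
import numpy as np,cv2
from bench import arm
def depro(n,u,v,d):
    c=arm.camera_params(n);K=c["mtx"];p=np.array([(u-K[0,2])/K[0,0]*d,(v-K[1,2])/K[1,1]*d,d])
    return c["R"].T@(p-c["t"])
def ray(n,u,v,z):
    c=arm.camera_params(n);K=c["mtx"];r=c["R"].T@np.array([(u-K[0,2])/K[0,0],(v-K[1,2])/K[1,1],1]);o=-c["R"].T@c["t"]
    return o+r*(z-o[2])/r[2]
def cloud(n,d):
    c=arm.camera_params(n);K=c["mtx"];v,u=np.mgrid[:480,:640]
    p=np.stack([(u-K[0,2])/K[0,0]*d,(v-K[1,2])/K[1,1]*d,d],-1)
    P=(p-c["t"])@c["R"]; P[d==0]=np.nan; return P
def proj(n,X):
    c=arm.camera_params(n);p=c["mtx"]@(c["R"]@np.array(X)+c["t"]);return p[:2]/p[2]
E
python3 - <<'E'
from h import *
t=cv2.imread("pics/top0.png");s=cv2.imread("pics/side0.png")
a=cv2.resize(t[215:300,120:280],(800,425),interpolation=cv2.INTER_CUBIC);cv2.imwrite("pics/ct.png",cv2.convertScaleAbs(a,alpha=1.6))
a=cv2.resize(s[230:395,140:300],(580,600),interpolation=cv2.INTER_CUBIC);cv2.imwrite("pics/cs.png",cv2.convertScaleAbs(a,alpha=1.3))
for n in("top","side"):
    P=cloud(n,np.load(f"pics/{n}0.npy"))
    np.save(f"pics/{n}P.npy",P)
    # heights around
    if n=="top":
        print(np.round(P[240:276:2,180:206:2,2]).astype(int))
        print(P[175,247],P[250,190])
    else:
        print(np.round(P[278:332:3,206:240:3,2]).astype(int)); print(P[300,221])
E
```

```text
[[                  23                   26                   25
                    26                   69                   70
                    67                   68                   24
                    25                   24                   28
                    28]
 [                  26                   28                   69
                    71                   71                   71
                    72                   68                   67
                    23                   27                   26
                    22]
 [                  27                   71                   69
                    69                   69                   70
                    69                   68                   70
                    70                   68                   23
                    27]
 [                  70                  104                  104
                   100                  100                   69
                    71                   70                   69
                    69                   70          
[... 4415 characters left out ...]
 86  87  83  83  69  71  70  25  24]
 [ 71  72  69  78  79  79  75  70  70  71  24  27]
 [ 69  69  70  70  73  73  70  70  70  70  25  26]
 [ 71  72  70  69  70  71  71  71  70  68  24  26]
 [  2  69  70  70  69  69  72  68  68  57  25  26]
 [ 24  55  66  69  68  68  67  56  57  51  25  24]
 [ 25  51  56  55  60  58  57  57  53  45  33  26]
 [ 25  43  50  50  55  53  51  51  49  39  32  23]
 [ 25  32  43  46  45  48  45  45  39  37  31  24]
 [ 27  31  36  38  39  42  39  37  34  31  28  27]
 [ 25  29  30  33  35  32  34  31  30  28  24  26]
 [ 25  25  26  31  28  32  30  27  28  23  26  26]]
[485.32541506 132.2835877   77.77509831]<stdin>:10: RuntimeWarning: invalid value encountered in cast
```

View pics/ct.png

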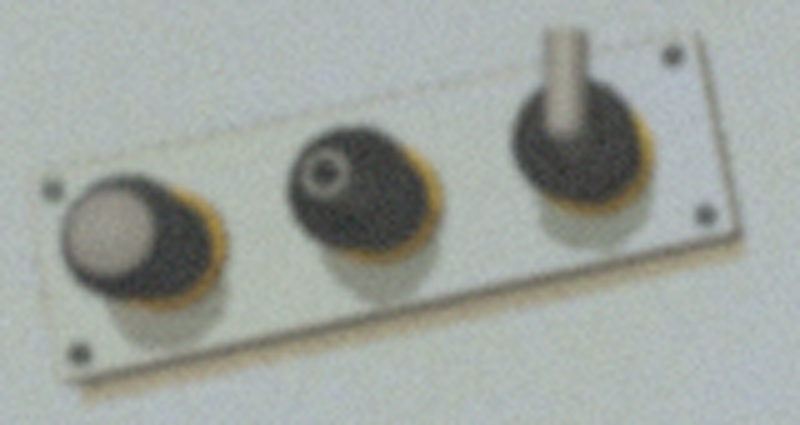

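View pics/cs.png

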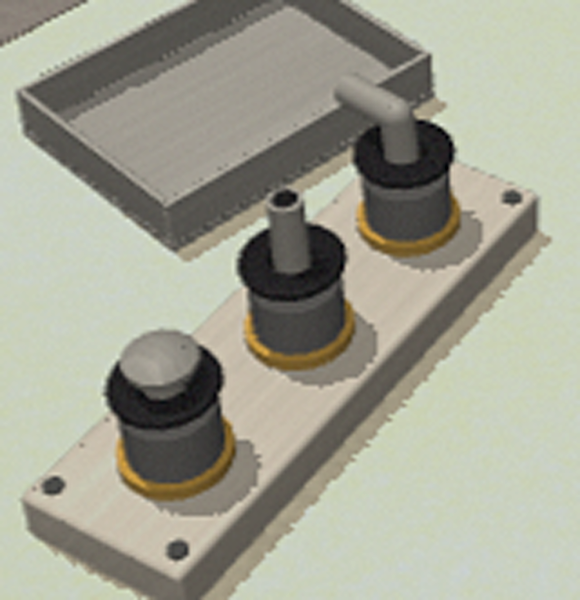

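The crops confirm it: the middle fitting holds the open-topped straight tube (top-crop pixel (325,172)), with the mushroom plug and the elbow on either side. Next I'll measure the tube axis, row direction and tray.

```bash
python3 - <<'E'
from h import *
def circ(xy):
    (c,r)=cv2.minEnclosingCircle(xy.astype(np.float32)); 
    return c,r
from scipy.ndimage import label
for n in("top","side"):
    P=np.load(f"pics/{n}P.npy")
    m=(abs(P[...,2]-70)<3.5)&(P[...,0]>400)&(P[...,0]<620)&(P[...,1]>-20)&(P[...,1]<300)
    L,k=label(m)
    for i in range(1,k+1):
        q=P[L==i]
        if len(q)<60: continue
        print(n,"ring",len(q),q.mean(0),circ(q[:,:2]))
    m=(P[...,2]>98)&(P[...,2]<109)&(P[...,0]>440)&(P[...,0]<560)&(P[...,1]>90)&(P[...,1]<165)
    q=P[m];print("tubetop",len(q),q.mean(0),(q.min(0)+q.max(0))/2)
    m=(abs(P[...,2]-25)<3)&(P[...,0]>350)&(P[...,0]<620)&(P[...,1]>-60)&(P[...,1]<330)
    L,k=label(m)
    if k:
        i=np.argmax(np.bincount(L.ravel())[1:])+1;q=P[L==i]
        print("plate",cv2.minAreaRect(q[:,:2].astype(np.float32)))
# tube top circle by pixel (crops): top (120+325/5,215+172/5) z103 ; side
print(ray("top",120+325/5,215+172/5,103), ray("side",140+286*160/580,230+199*165/600,103))
for n,box in(("top",0),("side",0)):
    P=np.load(f"pics/{n}P.npy")
    m=(P[...,0]>560)&(P[...,0]<770)&(P[...,1]>-80)&(P[...,1]<150)&(P[...,2]>24)&(P[...,2]<36)
    L,k=label(m,np.ones((3,3)));i=np.argmax(np.bincount(L.ravel())[1:])+1;q=P[L==i]
    print(n,"tray rim",len(q),cv2.minAreaRect(q[:,:2].astype(np.float32)))
print("TCP px",proj("top",[254,-570,404]))
E
```

```text
top ring 334 [509.09394499  46.07915088  69.6210031 ] ((512.1031494140625, 47.142818450927734), 23.786376953125)
top ring 370 [492.27170681 127.79939933  69.71920232] ((493.6178894042969, 129.7257537841797), 23.94062042236328)
top ring 268 [473.01401791 207.60614465  69.7957063 ] ((475.1568298339844, 212.4331817626953), 23.932044982910156)
tubetop 69 [493.44013974 129.04712069 102.87902042] [493.64457894 130.0269348  102.43428521]
plate ((493.38641357421875, 129.7635498046875), (84.97200012207031, 269.65484619140625), 12.71004581451416)
side ring 336 [507.5565299   49.97263548  69.90648405] ((510.5879211425781, 47.09916305541992), 24.98378562927246)
side ring 394 [488.97632103 132.46603088  69.85670331] ((491.99462890625, 129.0583953857422), 25.0874080657959)
side ring 368 [466.47463214 216.84535387  69.90771304] ((472.8056335449219, 212.5025634765625), 24.286792755126953)
tubetop 81 [491.30731619 130.3603311  102.41797307] [492.69498035 129.88409852 101.90552685]
plate ((492.4174499511719, 129.70530700683594), (86.82493591308594, 270.79931640625), 12.529671669006348)
[492.79617564 128.80505108 103.        ] [491.67556484 128.3017605  103.        ]
top tray rim 693 ((663.6986083984375, 36.087310791015625), (170.41078186035156, 131.04998779296875), 89.03800964355469)
side tray rim 872 ((663.4086303710938, 35.22850799560547), (172.9869842529297, 134.90264892578125), 89.30361938476562)
TCP px [740.26012785 423.89495008]
```

Tube axis is about (492.9, 129.4), with its top at 103 as expected, and the rings are at 70. The row is turned 12.7°. The tray centre is (663.5, 36), and its outer size of 170x131 is close to what's given. Now the traverse at the current height.

```bash
cat > to.py <<'E'
import sys
from h import *
from scipy.spatial.transform import Rotation as R
def delta(x,y,z,yaw):
    s=arm.read_state();r=R.from_quat(s["ee_rot"]);M=r.as_matrix()
    d=M.T@(np.array([x,y,z])-s["position"])
    cur=np.degrees(np.arctan2(M[1,1],M[0,1]))
    sp=(cur-yaw+180)%360-180
    print("delta tool",np.round(d,2),"spin",round(sp,2),"| pos",np.round(s["position"],2),"zaxis",np.round(M[:,2],4),"F",np.round(s["contact_force"],1),"w",round(s["gripper_width"],1),"t",round(s["clock"],2),"j6",round(s["joints"][5],2))
if __name__=="__main__": delta(*map(float,sys.argv[1:5]))
E
python3 to.py 492.9 129.4 404 192.7
python3 -m jog '[[[-41,44,0,-6],[-82,88,0,-12],[-123,132,0,-19],[-164,176,0,-25],[-205,220,0,-32]]]' 30
python3 to.py 492.9 129.4 350 192.7
```

```text
delta tool [-502.7   542.16    0.74] spin -78.66 | pos [ 254.73 -570.55  403.73] zaxis [-9.0e-04  1.7e-03 -1.0e+00] F [-0.2 -0.7 -0.1] w 85.4 t 0.1 j6 -0.26
clock: 0.72
position: [352.4, -284.3, 403.9]
ee_rot: [-0.471, 0.882, 0.001, 0.0]
contact_force: [1.8, 0.2, 0.4]
gripper_width: 29.8
delta tool [-421.96  112.9    54.59] spin -46.45 | pos [ 352.38 -284.27  403.93] zaxis [-0.001  0.002 -1.   ] F [1.8 0.2 0.4] w 29.8 t 0.72 j6 -0.27
```

```bash

python3 -m jog '[[[-57,15,0,-6],[-114,31,0,-12],[-171,46,0,-19],[-228,61,0,-25],[-285,76,0,-31]]]'
python3 to.py 492.9 129.4 350 192.7
```

```text
clock: 1.35
position: [447.5, -3.2, 404.4]
ee_rot: [-0.691, 0.723, 0.001, 0.0]
contact_force: [1.0, -1.1, 0.8]
gripper_width: 30.1
delta tool [-134.32  -39.51   54.6 ] spin -15.23 | pos [447.55  -3.15 404.38] zaxis [-9.e-04  2.e-03 -1.e+00] F [ 1.  -1.1  0.8] w 30.1 t 1.35 j6 -0.4
```

```bash

python3 -m jog '[[[-50,-15,10,-6],[-100,-29,25,-12],[-134,-39.5,45,-15.2],[-134,-39.5,55,-15.2],[-134,-39.5,55,-15.2]]]'
python3 to.py 492.9 129.4 283 192.7
```

```text
clock: 1.98
position: [492.4, 128.6, 348.5]
ee_rot: [0.781, -0.625, -0.002, 0.001]
contact_force: [-0.1, -0.5, -0.6]
gripper_width: 30.2
delta tool [-0.56 -0.92 65.48] spin -0.06 | pos [492.37 128.63 348.48] zaxis [-3.8e-03  4.0e-04 -1.0e+00] F [-0.1 -0.5 -0.6] w 30.2 t 1.98 j6 -0.35
```

```bash

python3 -m jog '[[[-0.5,-1,20,0],[-0.5,-1,45,0],[-0.5,-1,65,0],[-0.5,-1,65,0],[-0.5,-1,65,0]]]'
python3 to.py 492.9 129.4 250 192.7
python3 - <<'E'
from h import *
p,d=arm.get_image("side");q,e=arm.get_image("top");np.save("pics/s1d.npy",d)
a=cv2.resize(p[180:380,120:320],(600,600),interpolation=cv2.INTER_CUBIC);cv2.imwrite("pics/s1.png",a)
cv2.imwrite("pics/t1.png",q)
E
```

```text
clock: 2.6
position: [493.3, 128.9, 284.8]
ee_rot: [0.78, -0.625, -0.001, 0.0]
contact_force: [0.7, -0.6, -0.1]
gripper_width: 29.8
delta tool [-0.5   0.28 34.84] spin -0.1 | pos [493.34 128.93 284.84] zaxis [-0.0017  0.0013 -1.    ] F [ 0.7 -0.6 -0.1] w 29.8 t 2.6 j6 -0.35
```

View pics/s1.png

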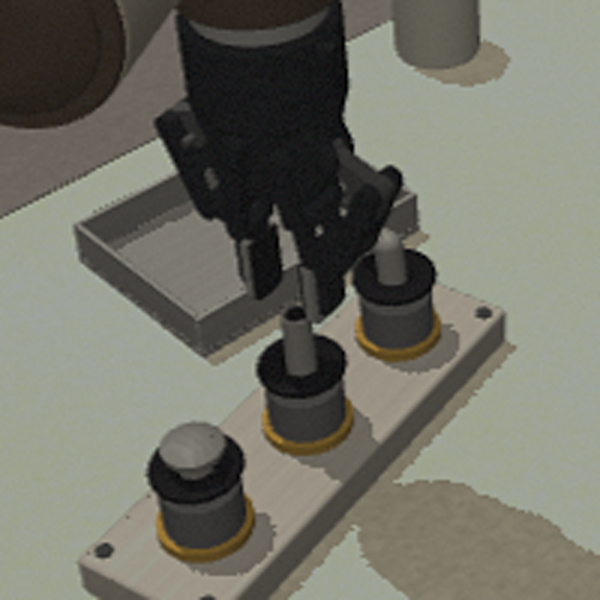

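In the side view the two fingertips at crop (262,290) and (322,310) straddle the tube top at (297,314). The jaws open across the row as intended. Going down to just above the ring.

```bash

python3 -m jog '[[[-0.5,0.3,10,0],[-0.5,0.3,20,0],[-0.5,0.3,29,0],[-0.5,0.3,36,0],[-0.5,0.3,38,0]]]'
python3 to.py 492.9 129.4 243 192.7
```

```text
clock: 3.32
position: [492.8, 129.7, 246.1]
ee_rot: [0.781, -0.625, -0.001, 0.0]
contact_force: [-0.4, -0.4, 0.1]
gripper_width: 29.8
delta tool [ 0.28 -0.08  3.07] spin -0.07 | pos [492.77 129.65 246.07] zaxis [-2.6e-03  9.0e-04 -1.0e+00] F [-0.4 -0.4  0.1] w 29.8 t 3.33 j6 -0.35
```

```bash

python3 -m jog '[[[0,0,2,0],[0,0,4,0],[0,0,6,0],[0,0,7,0],[0,0,7,0]]]'
python3 to.py 492.9 129.4 235 192.7
```

```text
clock: 3.95
position: [492.8, 129.7, 239.3]
ee_rot: [0.781, -0.625, -0.001, 0.0]
contact_force: [-0.7, -0.2, 4.2]
gripper_width: 29.6
delta tool [ 0.33 -0.02  4.26] spin -0.07 | pos [492.82 129.71 239.26] zaxis [-0.0021  0.0011 -1.    ] F [-0.7 -0.2  4.2] w 29.6 t 3.95 j6 -0.35
```

```bash

python3 -m jog '[[[0,0,1.5,0],[0,0,3,0],[0,0,4,0],[0,0,4.5,0],[0,0,4.5,0]]]'
python3 to.py 492.9 129.4 235 192.7
```

```text
clock: 4.58
position: [492.8, 129.7, 235.1]
ee_rot: [0.781, -0.625, -0.001, 0.0]
contact_force: [-1.7, -0.1, 4.7]
gripper_width: 30.0
delta tool [ 0.32 -0.02  0.06] spin -0.06 | pos [492.81 129.71 235.06] zaxis [-0.0019  0.0011 -1.    ] F [-1.7 -0.1  4.7] w 30.0 t 4.58 j6 -0.35
```

```bash

python3 -m jog '[[[0,0,0.5,0],[0,0,1,0],[0,0,1,0],[0,0,1,0],[0,0,1,0]]]'
python3 to.py 492.9 129.4 235 192.7; python3 - <<'E'
from h import *
for n in("side","top"):
    p,d=arm.get_image(n);P=cloud(n,d)
    if n=="side":
        a=cv2.resize(p[230:360,160:290],(600,600),interpolation=cv2.INTER_CUBIC);cv2.imwrite("pics/s2.png",a)
    m=(np.hypot(P[...,0]-492.9,P[...,1]-129.4)<24)&(P[...,2]>55)&(P[...,2]<75)
    print(n,m.sum(),np.histogram(P[m][:,2],bins=np.arange(55,76,2)))
E
```

```text
clock: 5.2
position: [492.8, 129.7, 234.9]
ee_rot: [0.781, -0.625, -0.001, 0.0]
contact_force: [-3.3, 0.9, 9.5]
gripper_width: 30.0
delta tool [ 0.34 -0.03 -0.05] spin -0.05 | pos [492.79 129.72 234.95] zaxis [-0.0017  0.0011 -1.    ] F [-3.3  0.9  9.5] w 30.0 t 5.2 j6 -0.35
side 336 (array([  4,  24,  48, 120,  38,  19,  20,  20,  18,  25]), array([55, 57, 59, 61, 63, 65, 67, 69, 71, 73, 75]))
top 190 (array([ 1, 12, 52, 79, 24,  4,  5,  3,  6,  4]), array([55, 57, 59, 61, 63, 65, 67, 69, 71, 73, 75]))
```

View pics/s2.png

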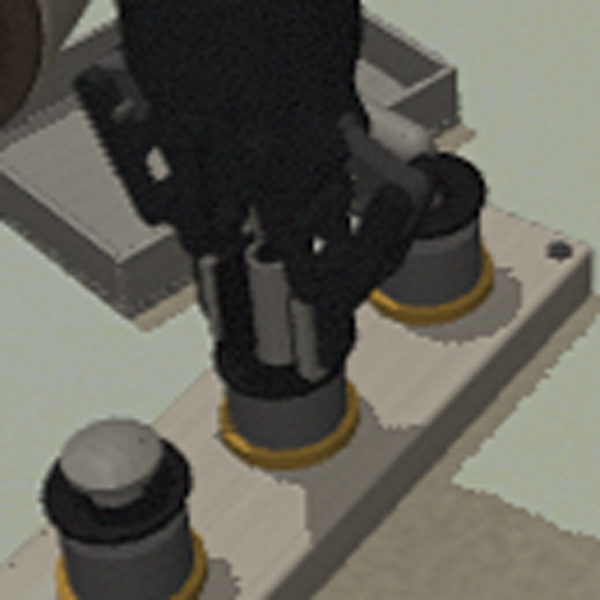

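The ring reads about 62 mm in both depth images, and position stalled at 234.9 while force rose to 9.5 N, so it is at its stop. The tube (crop (270,310)) is centred between the pads. Closing while holding it down.

```bash

python3 -m jog '[[[0,0,0.5,0],[0,0,0.5,0],[0,0,0.5,0],[0,0,0.5,0],[0,0,0.5,0]]]' 0
python3 to.py 492.9 129.4 235 192.7; python3 - <<'E'
from h import *
for n in("side",):
    p,d=arm.get_image(n);P=cloud(n,d)
    m=(np.hypot(P[...,0]-492.9,P[...,1]-129.4)<24)&(P[...,2]>55)&(P[...,2]<75)
    print(n,m.sum(),np.histogram(P[m][:,2],bins=np.arange(55,76,2)))
    m=(np.hypot(P[...,0]-492.9,P[...,1]-129.4)<24)
E
```

```text
clock: 5.92
position: [493.4, 130.0, 235.8]
ee_rot: [0.781, -0.625, -0.0, -0.001]
contact_force: [-1.7, -0.2, 9.7]
gripper_width: 14.8
delta tool [0.47 0.65 0.81] spin 0.0 | pos [493.43 130.   235.81] zaxis [ 9.0e-04  1.9e-03 -1.0e+00] F [-1.7 -0.2  9.7] w 14.8 t 5.92 j6 -0.35
side 353 (array([  3,  15,  55, 127,  52,  17,  20,  15,  22,  27]), array([55, 57, 59, 61, 63, 65, 67, 69, 71, 73, 75]))
```

```bash

python3 -m jog '[[[0,0,-8,0],[0,0,-25,0],[0,0,-45,0],[0,0,-65,0],[0,0,-85,0]]]'
python3 to.py 492.9 129.4 320 192.7; python3 - <<'E'
from h import *
p,d=arm.get_image("side")
a=cv2.resize(p[150:360,120:320],(570,600),interpolation=cv2.INTER_CUBIC);cv2.imwrite("pics/s3.png",a)
E
```

```text
clock: 6.6
position: [493.2, 129.8, 321.0]
ee_rot: [0.781, -0.625, -0.0, -0.001]
contact_force: [0.9, 0.9, 0.4]
gripper_width: 14.4
delta tool [0.3  0.35 1.04] spin -0.01 | pos [493.17 129.77 321.04] zaxis [ 1.0e-04  1.7e-03 -1.0e+00] F [0.9 0.9 0.4] w 14.4 t 6.6 j6 -0.35
```

View pics/s3.png

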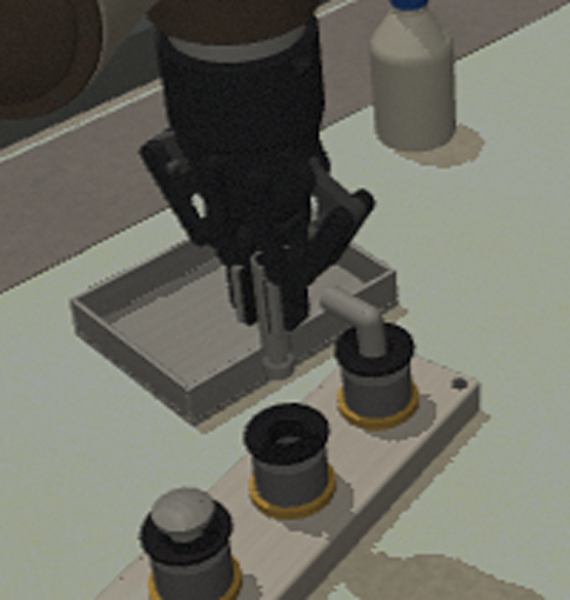

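The side view shows the tube hanging in the gripper (crop (270,320), foot at about (279,370)). The middle ring at (287,437) is back up and empty. Moving to the tray centre, lifting a little first.

```bash
python3 to.py 663.5 36 340 192.7
python3 -m jog '[[[0,0,-19,0],[32,-34,-19,0],[64,-72,-19,0],[96,-110,-19,0],[128,-145,-19,0]]]'
python3 to.py 663.5 36 340 192.7;
```

```text
delta tool [ 129.13 -144.68  -15.55] spin 0.04 | pos [493.99 130.11 323.89] zaxis [ 0.0054  0.0038 -1.    ] F [0.7 0.4 2.1] w 14.7 t 6.65 j6 -0.35
clock: 7.28
position: [664.8, 36.4, 342.1]
ee_rot: [0.781, -0.624, 0.0, -0.003]
contact_force: [0.1, 0.6, -0.4]
gripper_width: 14.5
delta tool [0.05 1.4  2.12] spin 0.03 | pos [664.85  36.35 342.13] zaxis [ 0.0041  0.0039 -1.    ] F [ 0.1  0.6 -0.4] w 14.5 t 7.28 j6 -0.07
```

```bash

python3 -m jog '[[[0,1,30,0],[0,1,60,0],[0,1,90,0],[0,1,112,0],[0,1,118,0]]]'
python3 to.py 663.5 36 212 192.7; python3 - <<'E'
from h import *
p,d=arm.get_image("side");P=cloud("side",d)
a=cv2.resize(p[150:350,120:320],(600,600),interpolation=cv2.INTER_CUBIC);cv2.imwrite("pics/s4.png",a)
E
```

```text
clock: 7.9
position: [663.6, 36.4, 221.3]
ee_rot: [0.781, -0.625, -0.001, -0.001]
contact_force: [-0.1, -0.1, -0.6]
gripper_width: 14.7
delta tool [0.39 0.22 9.28] spin -0.0 | pos [663.63  36.41 221.28] zaxis [-6.e-04  3.e-03 -1.e+00] F [-0.1 -0.1 -0.6] w 14.7 t 7.9 j6 -0.07
```

View pics/s4.png

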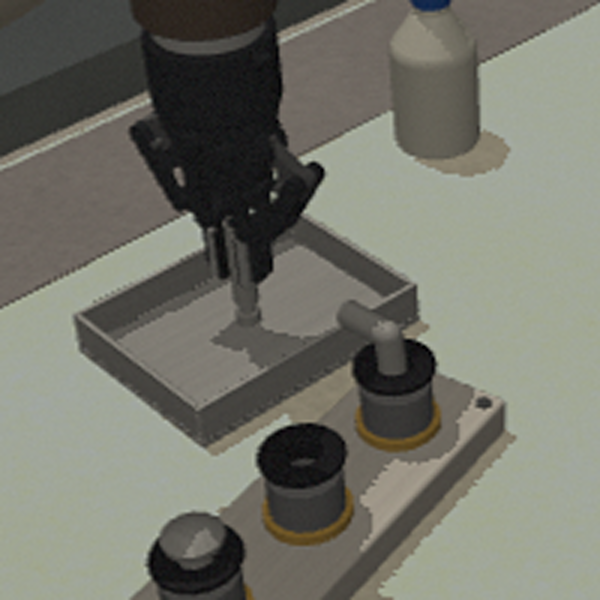

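The tube foot at crop (247,318) is just above the tray floor, near its middle. Lowering slowly to touch.

```bash

python3 -m jog '[[[0,0,3,0],[0,0,6,0],[0,0,8,0],[0,0,9,0],[0,0,9.5,0]]]'
python3 to.py 663.5 36 212 192.7
```

```text
clock: 8.57
position: [663.9, 36.5, 212.4]
ee_rot: [0.781, -0.624, -0.001, -0.001]
contact_force: [1.0, 0.5, -0.4]
gripper_width: 14.4
delta tool [0.41 0.52 0.39] spin 0.01 | pos [663.91  36.51 212.39] zaxis [ 8.0e-04  3.2e-03 -1.0e+00] F [ 1.   0.5 -0.4] w 14.4 t 8.57 j6 -0.07
```

```bash

python3 -m jog '[[[0,0,0.5,0],[0,0,1,0],[0,0,1.5,0],[0,0,2,0],[0,0,2,0]]]'
python3 to.py 663.5 36 212 192.7
```

```text
clock: 9.2
position: [664.0, 36.5, 211.8]
ee_rot: [0.781, -0.624, -0.0, -0.002]
contact_force: [-2.5, 0.6, 6.1]
gripper_width: 14.7
delta tool [ 0.41  0.59 -0.16] spin 0.03 | pos [663.99  36.53 211.84] zaxis [ 0.0015  0.003  -1.    ] F [-2.5  0.6  6.1] w 14.7 t 9.2 j6 -0.07
```

Floor contact at 6 N. Opening while holding still.

```bash

python3 -m jog '[[[0,0,0,0],[0,0,0,0],[0,0,0,0],[0,0,0,0],[0,0,0,0]]]' 36
python3 -m jog '[[[0,0,-5,0],[0,0,-20,0],[0,0,-45,0],[0,0,-80,0],[0,0,-120,0]]]'
python3 to.py 663.5 36 212 192.7
python3 -m jog '[[[-30,0,-20,0],[-70,0,-30,0],[-110,0,-30,0],[-130,0,-30,0],[-130,0,-30,0]]]'
python3 - <<'E'
from h import *
p,d=arm.get_image("side");P=cloud("side",d)
a=cv2.resize(p[150:350,120:320],(600,600),interpolation=cv2.INTER_CUBIC);cv2.imwrite("pics/s5.png",a)
m=(np.hypot(P[...,0]-663.5,P[...,1]-36)<40)&(P[...,2]>35)&(P[...,2]<120)
print(m.sum(),P[m].mean(0),P[m].min(0),P[m].max(0))
E
```

```text
clock: 9.82
position: [664.0, 36.5, 211.7]
ee_rot: [0.781, -0.624, -0.0, -0.002]
contact_force: [-0.2, -0.5, 0.4]
gripper_width: 36.0
clock: 10.45
position: [663.7, 36.1, 333.7]
ee_rot: [0.781, -0.624, -0.0, -0.002]
contact_force: [0.5, 0.1, -0.8]
gripper_width: 36.0
delta tool [  0.4    0.46 121.68] spin 0.04 | pos [663.65  36.14 333.68] zaxis [ 0.0017  0.0029 -1.    ] F [ 0.5  0.1 -0.8] w 36.0 t 10.45 j6 -0.07
clock: 11.08
position: [634.6, 163.9, 364.7]
ee_rot: [0.782, -0.623, -0.0, -0.002]
contact_force: [0.3, 0.4, 0.1]
gripper_width: 36.3
205 [659.79497163  38.97877845  60.95904849] [653.06401487  29.06950425  35.121938  ] [673.14007818  45.40474549  81.73037697]
```

View pics/s5.png

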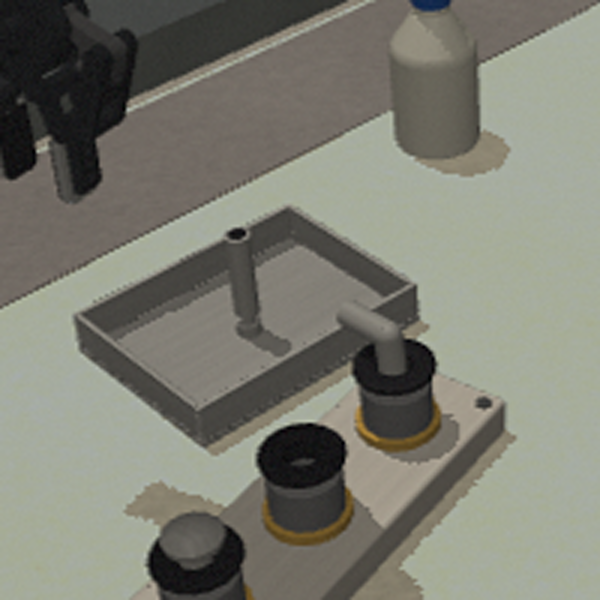

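The tube stands free in the tray (crop (243,285), top near 80 mm, about 4 + 75). The gripper is well clear and the middle ring is up and empty.

```bash
python3 -c "
from bench import arm
print(arm.job_done())"
```

```text
the job is handed in; nothing more can be done
None
```

I pressed the middle fitting's release ring to its stop, pulled the straight steel tube up out of the fitting, and stood it in the leftmost tray. I then let go, moved the gripper clear and handed the job in at about 11 s of the 40 s allowed.

- **Ring at its stop:** both depth images put its top at about 62 mm, and the arm stalled there with 9.5 N on the wrist. It still read 62 mm in the side camera after the fingers had closed on the tube.
- **Tube in the tray:** the last side picture shows it standing freely near the tray's centre, with its top at about 80 mm, where 79 mm is expected. The ring is back up with its fitting empty, and the plug, elbow tube and water block look undisturbed.
- **Forces:** the highest wrist reading at the end of any move was about 10 N.
- **Small mismatch:** the gripper read about 14.6 mm while holding the 16 mm tube, but the grip held throughout. No check failed.

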